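# Show the rework colleague what failed and where it goes

### The job

Call the rework colleague by pressing the green button, then show what has to be done by pointing with the fingertips, straight down from a few centimetres above: first at the one bare copper fitting, holding there for at least two seconds, then into the middle of the red bin from just above its rim, again for at least two seconds. Travel high and come down only over the button, that fitting and that bin. Do not touch, move or pick up any fitting, bin or other thing on the bench; the button must be let go again.

Things in the scene. Friction and masses are not known exactly. Their poses are not given: they have to be found in the camera images.
- call_button (a joint): the round green push button (34 mm across) on the black-topped grey call box: 0 = up, 0.006 m = fully down; a spring brings it back; fully down takes 5 N. It counts as pressed from 0.004 m. It moves straight down; press with the fingers shut
- call_button_top (a point): centre of the green button's top face. The call box below it is fixed to the bench, 100 x 90 mm and 50 mm high
- copper_fitting: the bare, unplated COPPER-coloured pipe fitting, loose, standing upright: six-sided foot 44 mm across its corners and 14 mm high, neck 28 mm and round collar 36 mm in diameter, 55 mm tall in all. Origin: centre of its underside, which rests on the brown sheet, 3 mm above the bench; z up.
- plated_a: a nickel-plated, silver-coloured pipe fitting, loose, standing upright: six-sided foot 44 mm across its corners and 14 mm high, neck 28 mm and round collar 36 mm in diameter, 55 mm tall in all. Origin: centre of its underside, which rests on the brown sheet, 3 mm above the bench; z up.
- plated_b: a nickel-plated, silver-coloured pipe fitting, loose, standing upright: six-sided foot 44 mm across its corners and 14 mm high, neck 28 mm and round collar 36 mm in diameter, 55 mm tall in all. Origin: centre of its underside, which rests on the brown sheet, 3 mm above the bench; z up.
- plated_c: a nickel-plated, silver-coloured pipe fitting, loose, standing upright: six-sided foot 44 mm across its corners and 14 mm high, neck 28 mm and round collar 36 mm in diameter, 55 mm tall in all. Origin: centre of its underside, which rests on the brown sheet, 3 mm above the bench; z up.
- red_bin: the RED rework plastic bin, loose and empty, open at the top: 140 (its x) x 100 (its y) x 60 mm high, walls 4 mm. Origin: centre of its underside, which rests on the brown sheet, 3 mm above the bench; z up.
- blue_bin_a: a BLUE plastic bin, loose and empty, open at the top: 140 (its x) x 100 (its y) x 60 mm high, walls 4 mm. Origin: centre of its underside, which rests on the brown sheet, 3 mm above the bench; z up.
- blue_bin_b: a BLUE plastic bin, loose and empty, open at the top: 140 (its x) x 100 (its y) x 60 mm high, walls 4 mm. Origin: centre of its underside, which rests on the brown sheet, 3 mm above the bench; z up.
- tape_roll: roll of pale tape lying flat, 90 mm across, 25 mm high; origin: centre of its underside; a bystander
- wrench: steel wrench lying flat behind the work; origin: at its underside; a bystander
- jar: white-labelled jar with a blue cap, 60 mm across, 100 mm tall, standing behind the work; origin: centre of its underside; a bystander
Mind the look-alikes: they are no part of the job. Leave any yellow look-alike of the part that bears call_button alone. Leave any yellow look-alike of the blue_bin_a alone.

How it is judged (in metres and radians):
On the way, in this order (a step that is already met when the one before it is completed fails the run):
1. the green button is pressed (at least 4 mm down) (value of joint call_button above 0.004 m), for 0.05 s.
2. the button is released, and for 2 s the grasp point stays within 30 mm sideways of the copper fitting's axis and 0 to 100 mm above its top, without contact (horizontal distance between the grasp point and copper_fitting below 0.03 m and z of the grasp point in the frame of copper_fitting between 0.055 and 0.155 m and value of joint call_button below 0.0015 m), for 2 s.
3. for 2 s the grasp point stays over the red bin, within 60 mm (its x) and 45 mm (its y) of its middle and 0 to 100 mm above its rim, without contact (x of the grasp point in the frame of red_bin between -0.06 and 0.06 m and y of the grasp point in the frame of red_bin between -0.045 and 0.045 m and z of the grasp point in the frame of red_bin between 0.06 and 0.16 m), for 2 s.
At the end, for the whole second after the job is handed in: The button is up again (within 1.5 mm), and every fitting, bin and bystander is at rest within 6 mm of where it was, the fittings and bins upright (within 0.1 rad) (value of joint call_button below 0.0015 m and distance of each of copper_fitting, plated_a, plated_b, plated_c, red_bin, blue_bin_a, blue_bin_b, tape_roll, wrench, jar from where it was at the start of the episode below 0.006 m and angle between each of copper_fitting, plated_a, plated_b, plated_c, red_bin, blue_bin_a, blue_bin_b's own z axis and vertical below 0.1 rad and linear speed of each of copper_fitting, plated_a, plated_b, plated_c, red_bin, blue_bin_a, blue_bin_b, tape_roll, wrench, jar below 0.02 m/s); the robot touches nothing.
It fails at once if the robot touches a fitting, a bin, the tape, the wrench or the jar (over 0.5 N) (contact force between any of the fingers, the arm and copper_fitting above 0.5 N or contact force between any of the fingers, the arm and plated_a above 0.5 N or contact force between any of the fingers, the arm and plated_b above 0.5 N or contact force between any of the fingers, the arm and plated_c above 0.5 N or contact force between any of the fingers, the arm and red_bin above 0.5 N or contact force between any of the fingers, the arm and blue_bin_a above 0.5 N or contact force between any of the fingers, the arm and blue_bin_b above 0.5 N or contact force between any of the fingers, the arm and tape_roll above 0.5 N or contact force between any of the fingers, the arm and wrench above 0.5 N or contact force between any of the fingers, the arm and jar above 0.5 N).
It fails at once if a fitting, bin or bystander is moved or lifted by more than 8 mm (distance of any of copper_fitting, plated_a, plated_b, plated_c, red_bin, blue_bin_a, blue_bin_b, tape_roll, wrench, jar from where it was at the start of the episode above 0.008 m).
It fails at once if the grasp point comes down over a plated fitting (within 30 mm sideways, less than 100 mm above its top) or over a blue bin (inside its outline, less than 100 mm above its rim) ((horizontal distance between the grasp point and plated_a below 0.03 m and z of the grasp point in the frame of plated_a between 0.055 and 0.155 m) or (horizontal distance between the grasp point and plated_b below 0.03 m and z of the grasp point in the frame of plated_b between 0.055 and 0.155 m) or (horizontal distance between the grasp point and plated_c below 0.03 m and z of the grasp point in the frame of plated_c between 0.055 and 0.155 m) or (x of the grasp point in the frame of blue_bin_a between -0.06 and 0.06 m and y of the grasp point in the frame of blue_bin_a between -0.045 and 0.045 m and z of the grasp point in the frame of blue_bin_a between 0.06 and 0.16 m) or (x of the grasp point in the frame of blue_bin_b between -0.06 and 0.06 m and y of the grasp point in the frame of blue_bin_b between -0.045 and 0.045 m and z of the grasp point in the frame of blue_bin_b between 0.06 and 0.16 m)).
It also fails if it takes over 69 s, if anything falls off the work surface, if the arm or the gripper's body presses on something with over 40 N, if the wrist force passes 120 N, or if a joint passes its speed limit or range.

### The arm

A 6-joint arm with a two-finger parallel gripper is mounted at the origin on the work surface. World frame = base frame: x ahead of the robot, y to its left, z up, the work surface at z = 0. Lengths are in mm, angles in rad, forces in N, time in s.
With the tool pointing down it reaches from about 350 to 875 mm from the base axis. Payload 4.2 kg.
Tool frame: the origin (TCP) lies midway between the tips of the shut fingers; the grasp point (between the pads) lies 19 mm behind it (arm.grip_point_offset is the distance from the TCP to the grasp point, in mm); z points along the fingers, x is the direction in which the jaws open and shut, and the axes are right-handed (so a half turn about z gives the same grasp; the last joint's range is limited). The gripper opens to 85 mm and grips with 20 to 120 N. Pads are 22 mm wide; open, the fingers measure 114 mm over their backs; the gripper's body (76 mm by 85 mm) begins 54 mm behind the grasp point. The pads swing forward as they close: fully open they stand 13 mm farther back than shut.
Start: joints at [0.259, 0.385, 0.008, 0, -1.194, -0.259], TCP at [624.979, 0.025, 231.312] pointing down, gripper open.
Joint ranges: [-3.14, 3.14], [-1.21, 2.06], [-1.07, 1.41], [-3.16, 2.05], [-2.99, -0.16], [-3.1, 3.1]. Speed limits (rad/s): [2.79, 2.79, 3.14, 3.14, 3.14, 3.14].

### API

Orientations are given as a unit quaternion [x, y, z, w].
In Python, from bench import arm gives the robot as it stands.
- The arm moves only by the tool move_arm, never from a script. Its argument "targets" is a list of rows, each a list of 7 numbers: the shift along the tool's x, y, z in cm, then the turn, a rotation vector about the tool's x, y, z in degrees, then the closure in counts, from 0 (fully open) to 255 (shut). In form: [[x, y, z, wx, wy, wz, grip], ...]. A call has 1 to 20 rows; each row is the pose to reach, as a shift and turn from the pose commanded when the call began, along the tool's axes at that moment; what a row does not reach only later rows make up. A row lasts 1/8 s, in which the tool goes at most 62.5 mm and 10.7 degrees, less where a joint would pass 70% of its speed; a pose out of reach is approached as far as the arm can. A call with a gripper value outside its range is refused whole. The fingers move at their own pace and stop on an object; the grip force is fixed at half the most. Time passes only in rows, so rows that repeat a pose let the fingers close. It gives the time, the measured TCP pose, the force and the opening at its end, in the units of the state.
- arm.read_state(): the state, without advancing time (a new reading comes with each control period).
- arm.get_image(name): name is "scene" or "side" or "wrist"; returns (picture, depth): 400x640x3 uint8, blue, green, red; 400x640 float32, mm along the optical axis (not along the pixel's ray), 0 where there is no reading.
- arm.camera_params(name): a dict with "mtx" (3x3 intrinsics, pixels), "dist" ([k1, k2, p1, p2, k3] as OpenCV has them; the pictures are not rectified), "world_to_cam" (4x4, takes a point from world to camera coordinates); the wrist camera has in their place "mount" (4x4, takes a point from camera to tool coordinates, whose origin is the TCP and whose axes are the tool frame's). Camera axes: x right, y down, z forward; pixel columns grow to the right and rows downward; lengths in mm; the calibration is good to about 2 mm. A picture is of the moment at which its call begins: read the wrist's pose just before it. camera_params takes no time and is no camera call.
- arm.job_done(): hands the job in, once; it reports no verdict.
Trained networks look in the newest picture that a camera, given by its name, has taken for a name from the list of things; names that differ only in an ending like _2 or _b are one class to them, and where a whole thing is asked for, a point or a joint stands for the part that bears it (a point fixed in the world has none). Each returns a list of dicts, best first, with "score" (0 to 1); they miss things now and then, are a little off and sometimes report something else, mostly with a low value. They report only what shows in the picture. A call takes as long as a camera call. They do not tell look-alikes from the thing itself.
- arm.search_frame(thing, camera): "bbox" ([left, top, right, bottom] in pixels, round what is visible of it).
- arm.tip_of(thing, camera): "uv" ([column, row] in pixels: a listed point, or the origin of a listed thing).
The state is a dict: "clock": time; "joints": joint angles; "joint_vel": joint speeds; "joint_efforts": joint torques, N m; "position": TCP position; "ee_rot": TCP orientation; "contact_force": force on the tool from outside, world axes, zero at the start; "wrist_torque": the same for the moment, N m; "gripper_width": finger opening in mm.
Only numpy, scipy, OpenCV 4.12 (cv2) and the standard library are available. Lean on these libraries where they do the work, as an engineer would, in place of code of your own. Each camera call takes 0.05 s, during which the arm holds its last target.

## Working session

There is one attempt and no reset: what is moved stays moved. The work goes in short steps, Python scripts to look and compute and a tool call to move; the robot and the scene stay as the last step left them, time stands still between calls to the robot, and variables do not carry over. Pictures are saved under pics/ and viewed, and the job is handed in when it is done.

Besides the shell and the picture viewer there is one more tool, called after ">>>" as name(argument=value, ...) on one line, values as JSON. move_arm: Moves the arm, as the interface text tells. Its arguments: {"type":"object","properties":{"targets":{"type":"array","items":{"type":"array","items":{"type":"number"}}}},"required":["targets"]}

```bash
mkdir -p pics
cat > h.py <<'E'
import numpy as np, cv2
from bench import arm
def params(n):
    p=arm.camera_params(n); return {k:np.array(v) if not isinstance(v,str) else v for k,v in p.items()}
def cam2world(n,st=None):
    p=params(n)
    if n!='wrist': return np.linalg.inv(p['world_to_cam'])
    from scipy.spatial.transform import Rotation as R
    T=np.eye(4);T[:3,:3]=R.from_quat(st['ee_rot']).as_matrix();T[:3,3]=st['position'];return T@p['mount']
def ray(n,uv,z,st=None):
    p=params(n);q=cv2.undistortPoints(np.array([[uv]],float),p['mtx'],p['dist'])[0,0]
    T=cam2world(n,st);d=T[:3,:3]@[q[0],q[1],1];o=T[:3,3];return o+d*(z-o[2])/d[2]
def cloud(n,dep,st=None):
    p=params(n);h,w=dep.shape
    uv=np.stack(np.meshgrid(np.arange(w),np.arange(h)),-1).reshape(-1,1,2).astype(float)
    q=cv2.undistortPoints(uv,p['mtx'],p['dist'])[:,0].reshape(h,w,2)
    c=np.dstack([q*dep[...,None],dep]);T=cam2world(n,st)
    P=c@T[:3,:3].T+T[:3,3];P[dep==0]=np.nan;return P
E
python3 - <<'E'
from h import *
st=arm.read_state();print(st['clock'],st['position'],st['ee_rot'],st['contact_force'],arm.grip_point_offset)
for n in['scene','side','wrist']:
    i,d=arm.get_image(n);cv2.imwrite(f'pics/{n}0.png',i);np.save(f'{n}0.npy',d)
    for t in['call_button_top','copper_fitting','plated_a','red_bin','blue_bin_a','tape_roll','jar']:
        print(n,t,[(np.round(r['uv']).tolist(),round(r['score'],2)) for r in arm.tip_of(t,n)])
E
```

```text
0.0 [6.24402222e+02 2.06870513e-02 2.30225406e+02] [ 7.90921137e-05  9.99999393e-01 -5.26240558e-05 -1.09772064e-03] [-0.30838814 -0.72014244  0.17078969] 18.700000000000003
scene call_button_top [([467.0, 228.0], 0.68), ([431.0, 174.0], 0.6)]
scene copper_fitting [([345.0, 222.0], 0.7), ([280.0, 220.0], 0.66)]
scene plated_a [([384.0, 267.0], 0.87), ([397.0, 237.0], 0.68), ([336.0, 253.0], 0.64)]
scene red_bin [([193.0, 205.0], 0.66)]
scene blue_bin_a [([250.0, 163.0], 0.96), ([282.0, 223.0], 0.87), ([235.0, 218.0], 0.65)]
scene tape_roll [([286.0, 270.0], 0.67)]
scene jar [([424.0, 297.0], 0.71)]
side call_button_top [([352.0, 305.0], 0.76), ([206.0, 301.0], 0.52)]
side copper_fitting [([293.0, 229.0], 0.9)]
side plated_a [([265.0, 273.0], 0.78), ([256.0, 214.0], 0.77), ([221.0, 244.0], 0.63)]
side red_bin [([359.0, 134.0], 0.73), ([204.0, 303.0], 0.55)]
side blue_bin_a [([330.0, 160.0], 0.79), ([322.0, 186.0], 0.7), ([447.0, 172.0], 0.55)]
side tape_roll [([242.0, 181.0], 0.57)]
side jar [([167.0, 267.0], 0.7)]
wrist call_button_top [([598.0, 360.0], 0.61)]
wrist copper_fitting [([422.0, 216.0], 0.7)]
wrist plated_a [([340.0, 232.0], 0.86), ([261.0, 266.0], 0.73), ([334.0, 310.0], 0.59)]
wrist red_bin [([336.0, 308.0], 0.33)]
wrist blue_bin_a [([414.0, 77.0], 0.77), ([421.0, 215.0], 0.16)]
wrist tape_roll []
wrist jar []
```

View pics/scene0.png

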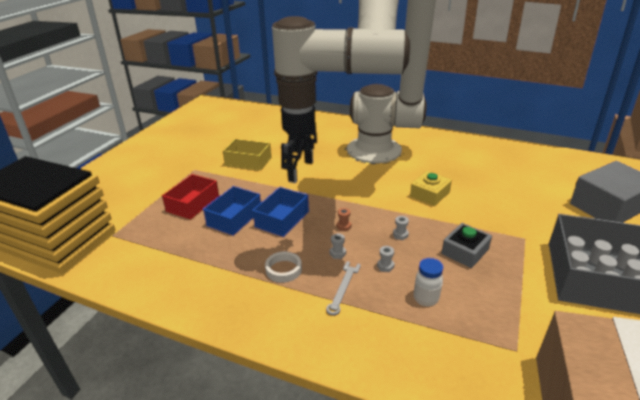

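View pics/side0.png

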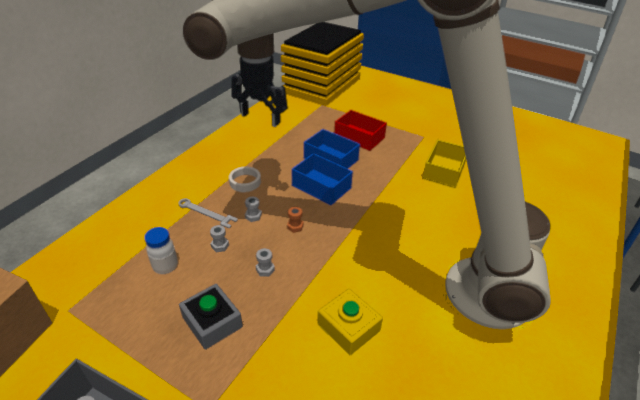

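View pics/wrist0.png

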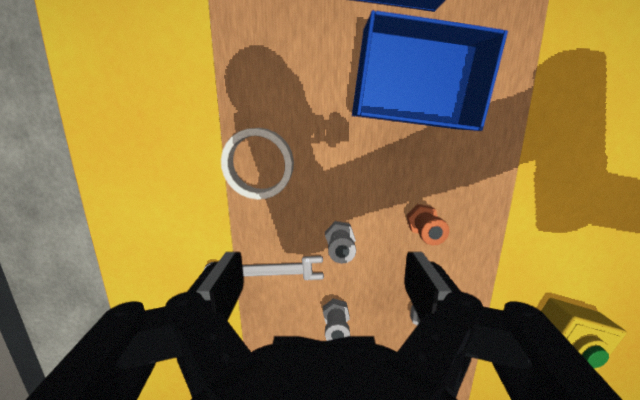

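Run:
```python
from h import *
st=arm.read_state()
print('scene btn',ray('scene',(467,228),58).round(),ray('scene',(431,174),58).round())
print('side btn',ray('side',(352,305),58).round(),ray('side',(206,301),58).round())
for n,L in dict(scene=[(345,222),(280,220),(384,267),(397,237),(336,253),(193,205),(250,163),(282,223),(235,218)],side=[(293,229),(265,273),(256,214),(221,244),(359,134),(330,160),(322,186),(447,172)],wrist=[(422,216),(340,232),(261,266),(334,310),(414,77)]).items():
    for u in L: print(n,u,ray(n,u,3,st).round())
```

```text
scene btn [450. 387.  58.] [208. 246.  58.]
side btn [232. 238.  58.] [487. 386.  58.]
scene (345, 222) [467.  57.   3.]
scene (280, 220) [ 524. -121.    3.]
scene (384, 267) [611. 213.   3.]
scene (397, 237) [481. 213.   3.]
scene (336, 253) [603.  81.   3.]
scene (193, 205) [ 550. -406.    3.]
scene (250, 163) [ 258. -371.    3.]
scene (282, 223) [ 535. -109.    3.]
scene (235, 218) [ 562. -249.    3.]
side (293, 229) [485.  69.   3.]
side (265, 273) [460. 225.   3.]
side (256, 214) [599.  73.   3.]
side (221, 244) [605. 208.   3.]
side (359, 134) [ 548. -432.    3.]
side (330, 160) [ 555. -248.    3.]
side (322, 186) [ 511. -123.    3.]
side (447, 172) [ 227. -385.    3.]
wrist (422, 216) [486.  55.   3.]
wrist (340, 232) [602.  80.   3.]
wrist (261, 266) [719. 135.   3.]
wrist (334, 310) [609. 213.   3.]
wrist (414, 77) [ 514. -126.    3.]
```

Candidates:
- **Button:** the grey, black-topped box is at scene (469,232) / side (208,302). The yellow look-alike is at scene (432,178) / side (351,308). I choose the grey one.
- **Fitting:** copper is at scene (344,219) / side (295,218). The plated ones are at scene (338,246), (401,227) and (386,259). I choose the copper one.
- **Bin:** red is at scene (190,196) / side (360,129). Blue ones are at scene (233,210) and (281,211), and the yellow look-alike at (247,154). I choose the red one.

The wrist view shows copper at (430,225) and the yellow box at lower right. Next I refine these positions with colour and depth, and check a close crop.

Run:
```python
from h import *
st=arm.read_state()
for n,bx in dict(scene=dict(btn=(440,215,500,270),cop=(325,200,365,240),red=(155,165,225,225)),side=dict(btn=(170,275,250,350),cop=(275,195,315,240),red=(325,105,395,155)),wrist=dict(cop=(395,195,455,255))).items():
    i=cv2.imread(f'pics/{n}0.png');d=np.load(f'{n}0.npy');P=cloud(n,d,st);hsv=cv2.cvtColor(i,cv2.COLOR_BGR2HSV);H,S,V=cv2.split(hsv)
    for k,(l,t,r,b) in bx.items():
        m=np.zeros(H.shape,bool);m[t:b,l:r]=1
        if k=='btn': m&=(H>45)&(H<85)&(S>120)&(V>60)
        elif k=='cop': m&=(P[...,2]>50)
        else: m&=((H<6)|(H>174))&(S>150)&(P[...,2]>56)
        Q=P[m];
        if len(Q)==0: print(n,k,'none');continue
        vu=np.argwhere(m);
        print(n,k,len(Q),'med',np.nanmedian(Q,0).round(1),'mid',((np.nanpercentile(Q,3,0)+np.nanpercentile(Q,97,0))/2).round(1),'rng',np.nanmin(Q,0).round(),np.nanmax(Q,0).round(),'pix',vu.mean(0)[::-1].round(1))
        if k=='btn': print('  ray',ray(n,vu.mean(0)[::-1],np.nanpercentile(Q[:,2],80)).round(1))
        if k=='red':
            print('  rect',cv2.minAreaRect(Q[:,:2].astype(np.float32)))
i=cv2.imread('pics/scene0.png');a=[cv2.resize(i[t:t+70,l:l+80],(260,228),interpolation=2) for l,t in((430,200),(305,190),(150,160))]
j=cv2.imread('pics/side0.png');b=[cv2.resize(j[t:t+70,l:l+80],(260,228),interpolation=2) for l,t in((170,275),(255,185),(320,95))]
cv2.imwrite('pics/crop.png',np.vstack([np.hstack(a),np.hstack(b)]))
```

```text
scene btn 106 med [484.7 393.5  72.5] mid [481.1 393.4  69.9] rng [443. 376.  54.] [497. 412.  78.] pix [468.6 231.8]
  ray [487.5 393.5  74.8]
scene cop 163 med [503.6  72.2  54.8] mid [541.4  73.3  54.7] rng [470.  46.  50.] [617. 102.  59.] pix [341.2 223. ]
scene red 164 med [ 556.7 -387.3   58.4] mid [ 544.2 -410.7   59. ] rng [ 469. -464.   56.] [ 617. -357.   62.] pix [190.5 190.5]
  rect ((542.926513671875, -412.0660095214844), (101.54568481445312, 142.89218139648438), 85.58631896972656)
side btn 219 med [472.5 395.   74.3] mid [475.2 394.2  71.3] rng [457. 376.  61.] [499. 410.  78.] pix [207.5 302.3]
  ray [471.9 395.9  75.6]
side cop 134 med [483.1  62.7  57.6] mid [485.2  61.4  55.6] rng [468.  45.  50.] [503.  79.  61.] pix [294.4 212. ]
side red 200 med [ 525.4 -370.5   59.7] mid [ 538.6 -410.2   60.7] rng [ 466. -466.   56.] [ 612. -355.   67.] pix [360.3 125.6]
  rect ((538.8881225585938, -410.619384765625), (102.50318145751953, 142.39942932128906), 85.25704193115234)
wrist cop 677 med [490.3  54.9  56.4] mid [527.1  30.3 150.3] rng [471. -12.  50.] [583.  74. 251.] pix [432.6 232.3]
```

View pics/crop.png

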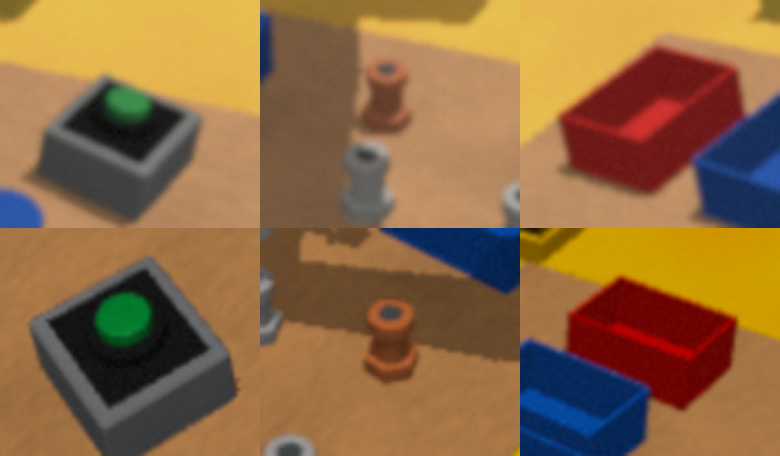

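The crops confirm the choices: green button on the grey, black-topped box, the bare copper fitting, and the red bin. Estimates are button (478,394,75), copper (485,60) and red bin (541,-411). I'll travel high, with the fingers shut, to just short of the button and look with the wrist camera.

>>> move_arm(targets=[[1.5, 3.5, 0, 0, 0, 0, 255], [3, 7.5, 0, 0, 0, 0, 255], [5, 12, 0, 0, 0, 0, 255], [7, 16.5, 0, 0, 0, 0, 255], [9, 21, 0, 0, 0, 0, 255], [11, 25.5, 0, 0, 0, 0, 255], [13, 30, 0, 0, 0, 0, 255], [14.6, 34, 0, 0, 0, 0, 255], [14.6, 35, 0, 0, 0, 0, 255], [14.6, 35, 0, 0, 0, 0, 255], [14.6, 35, 0, 0, 0, 0, 255]])

```text
clock: 2.58
position: [479.4, 349.0, 231.3]
ee_rot: [0.001, 1.0, -0.0, -0.0]
contact_force: [0.5, -0.4, -0.2]
gripper_width: 0.3
```

Run:
```python
from h import *
st=arm.read_state();print(st['clock'],st['position'],st['ee_rot'],st['contact_force'],st['gripper_width'])
i,d=arm.get_image('wrist');cv2.imwrite('pics/w1.png',i)
P=cloud('wrist',d,st);H,S,V=cv2.split(cv2.cvtColor(i,cv2.COLOR_BGR2HSV))
m=((H>45)&(H<85)&(S>120)&(V>60)).astype(np.uint8)
nn,lab,stt,c=cv2.connectedComponentsWithStats(m)
for k in range(1,nn):
    if stt[k,4]>80:
        Q=P[lab==k];print(stt[k],c[k],np.nanmedian(Q,0).round(1),Q[:,2].max(),ray('wrist',c[k],np.nanmedian(Q[:,2]),st).round(1))
print(arm.tip_of('call_button_top','wrist'))
```

```text
2.575 [479.37482392 348.96368043 231.27174021] [ 6.53331770e-04  9.99999762e-01 -1.91712294e-04 -1.08547170e-04] [ 0.47839404 -0.38492191 -0.23322396] 0.33755984978943193
[546  82  31  33 769] [560.4603381   97.85435631] [232.7 250.9  70.4] nan [232.2 250.9  70.4]
[312 212  29  28 629] [326.00476948 225.3863275 ] [476.9 391.1  73.3] nan [476.8 391.1  73.3]
[{'uv': [322.4, 224.5], 'score': 0.9}, {'uv': [562.7, 98.0], 'score': 0.9}]
```

View pics/w1.png

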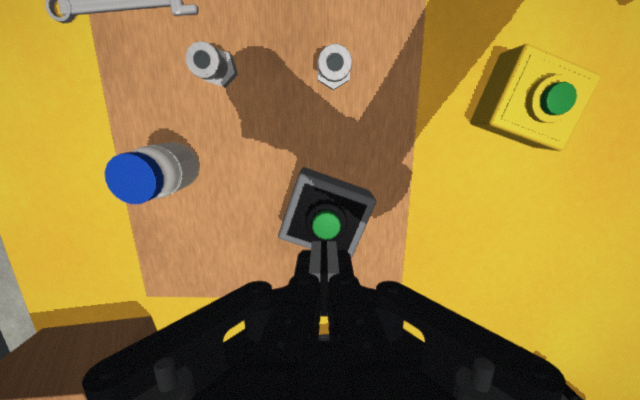

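The wrist view shows the green button on the grey box at (326,225) and the yellow look-alike at (560,98). The button is at about (477,392,74). I move above it and descend to just over the top.

>>> move_arm(targets=[[0.2, 2.2, 0, 0, 0, 0, 255], [0.2, 4.3, 0, 0, 0, 0, 255], [0.2, 4.3, 3, 0, 0, 0, 255], [0.2, 4.3, 7, 0, 0, 0, 255], [0.2, 4.3, 11, 0, 0, 0, 255], [0.2, 4.3, 14, 0, 0, 0, 255], [0.2, 4.3, 15, 0, 0, 0, 255], [0.2, 4.3, 15, 0, 0, 0, 255]])

```text
clock: 3.68
position: [477.1, 393.7, 81.1]
ee_rot: [-0.0, 1.0, -0.0, -0.0]
contact_force: [-0.5, -0.2, 0.7]
gripper_width: -0.1
```

>>> move_arm(targets=[[0, 0, 0.2, 0, 0, 0, 255], [0, 0, 0.4, 0, 0, 0, 255], [0, 0, 0.6, 0, 0, 0, 255], [0, 0, 0.7, 0, 0, 0, 255], [0, 0, 0.7, 0, 0, 0, 255]])

```text
clock: 4.3
position: [477.1, 393.1, 74.6]
ee_rot: [-0.0, 1.0, 0.0, 0.0]
contact_force: [-1.3, 0.3, 2.3]
gripper_width: 0.3
```

>>> move_arm(targets=[[0, 0, 0.15, 0, 0, 0, 255], [0, 0, 0.3, 0, 0, 0, 255], [0, 0, 0.4, 0, 0, 0, 255], [0, 0, 0.4, 0, 0, 0, 255]])

```text
clock: 4.8
position: [477.1, 393.1, 70.5]
ee_rot: [-0.0, 1.0, 0.0, 0.0]
contact_force: [-0.5, -0.3, 3.0]
gripper_width: 0.1
```

>>> move_arm(targets=[[0, 0, 0.1, 0, 0, 0, 255], [0, 0, 0.2, 0, 0, 0, 255], [0, 0, 0.2, 0, 0, 0, 255], [0, 0, 0.2, 0, 0, 0, 255]])

```text
clock: 5.3
position: [477.1, 393.1, 69.1]
ee_rot: [-0.0, 1.0, 0.0, 0.0]
contact_force: [-1.5, -1.1, 7.1]
gripper_width: 0.2
```

>>> move_arm(targets=[[0, 0, 0.1, 0, 0, 0, 255], [0, 0, 0.1, 0, 0, 0, 255], [0, 0, 0.1, 0, 0, 0, 255]])

```text
clock: 5.68
position: [477.1, 393.2, 69.0]
ee_rot: [-0.0, 1.0, 0.0, 0.0]
contact_force: [-3.6, -2.1, 11.9]
gripper_width: 0.2
```

The force rose to 12 N with no further travel, so the button is fully down. Now I lift straight up, and then travel high towards the copper fitting.

>>> move_arm(targets=[[0, 0, -1, 0, 0, 0, 255], [0, 0, -4, 0, 0, 0, 255], [0, 0, -8, 0, 0, 0, 255], [0, 0, -12, 0, 0, 0, 255], [0, 0, -16.5, 0, 0, 0, 255], [0, 0, -16.5, 0, 0, 0, 255]])

```text
clock: 6.42
position: [478.4, 394.5, 236.3]
ee_rot: [-0.0, 1.0, 0.003, 0.003]
contact_force: [-0.2, 0.0, -0.4]
gripper_width: 0.1
```

Run:
```python
from h import *
st=arm.read_state();print(st['clock'],st['position'],st['contact_force'])
i,d=arm.get_image('side');cv2.imwrite('pics/s2.png',i[240:360,150:270].repeat(4,0).repeat(4,1))
```

```text
6.425 [478.36431904 394.47894165 236.30650179] [-0.24948921  0.00690375 -0.44848713]
```

>>> move_arm(targets=[[0, -4, 0, 0, 0, 0, 255], [0, -8, 0, 0, 0, 0, 255], [0, -13, 0, 0, 0, 0, 255], [-0.2, -18, 0, 0, 0, 0, 255], [-0.4, -23, 0, 0, 0, 0, 255], [-0.6, -28, 0, 0, 0, 0, 255], [-0.8, -33, 0, 0, 0, 0, 255], [-0.8, -37, 0, 0, 0, 0, 255], [-0.8, -37.3, 0, 0, 0, 0, 255], [-0.8, -37.3, 0, 0, 0, 0, 255], [-0.8, -37.3, 0, 0, 0, 0, 255]])

```text
clock: 7.85
position: [484.9, 20.8, 231.7]
ee_rot: [-0.001, 1.0, -0.0, -0.001]
contact_force: [-0.3, 0.7, -0.2]
gripper_width: 0.3
```

Run:
```python
from h import *
st=arm.read_state();print(st['clock'],st['position'],st['contact_force'])
i,d=arm.get_image('wrist');cv2.imwrite('pics/w3.png',i)
P=cloud('wrist',d,st)
for r in arm.tip_of('copper_fitting','wrist'): print(r,ray('wrist',r['uv'],3,st).round(1))
for r in arm.search_frame('copper_fitting','wrist'):
    l,t,R,b=map(int,r['bbox']);Q=P[t:b,l:R].reshape(-1,3);Q=Q[(Q[:,2]>52)&(Q[:,2]<64)]
    if len(Q):print(r,((np.percentile(Q,3,0)+np.percentile(Q,97,0))/2).round(1))
```

```text
7.85 [484.87351963  20.82474941 231.68791907] [-0.25031559  0.73305969 -0.15766041]
{'uv': [324.2, 201.5], 'score': 0.74} [484.  55.   3.]
{'bbox': [307.9, 189.8, 334.2, 230.1], 'score': 0.68} [488.7  56.6  56.1]
```

View pics/w3.png

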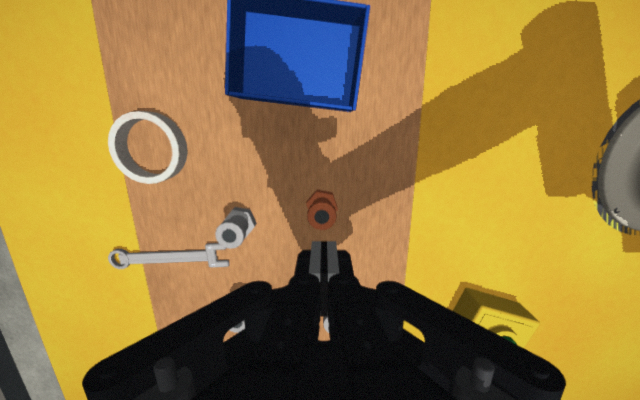

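View pics/s2.png

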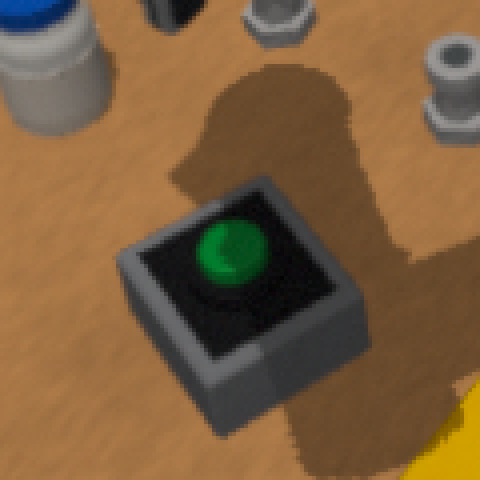

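The button is up again. The wrist view shows copper at (322,210), alone ahead of the fingertips, which puts it at about (486,58). I descend to about 45 mm above its top and hold.

>>> move_arm(targets=[[0, 2, 0, 0, 0, 0, 255], [0, 3.7, 0, 0, 0, 0, 255], [0, 3.7, 0, 0, 0, 0, 255], [0, 3.7, 3, 0, 0, 0, 255], [0, 3.7, 7, 0, 0, 0, 255], [0, 3.7, 11, 0, 0, 0, 255], [0, 3.7, 12.8, 0, 0, 0, 255], [0, 3.7, 12.8, 0, 0, 0, 255], [0, 3.7, 12.8, 0, 0, 0, 255]])

```text
clock: 9.12
position: [485.8, 57.3, 105.2]
ee_rot: [-0.0, 1.0, 0.0, 0.001]
contact_force: [0.6, -0.9, 0.4]
gripper_width: -0.1
```

>>> move_arm(targets=[[0, 0, 0, 0, 0, 0, 255], [0, 0, 0, 0, 0, 0, 255], [0, 0, 0, 0, 0, 0, 255], [0, 0, 0, 0, 0, 0, 255], [0, 0, 0, 0, 0, 0, 255], [0, 0, 0, 0, 0, 0, 255], [0, 0, 0, 0, 0, 0, 255], [0, 0, 0, 0, 0, 0, 255], [0, 0, 0, 0, 0, 0, 255], [0, 0, 0, 0, 0, 0, 255], [0, 0, 0, 0, 0, 0, 255], [0, 0, 0, 0, 0, 0, 255], [0, 0, 0, 0, 0, 0, 255], [0, 0, 0, 0, 0, 0, 255], [0, 0, 0, 0, 0, 0, 255], [0, 0, 0, 0, 0, 0, 255], [0, 0, 0, 0, 0, 0, 255], [0, 0, 0, 0, 0, 0, 255], [0, 0, 0, 0, 0, 0, 255], [0, 0, 0, 0, 0, 0, 255]])

```text
clock: 11.62
position: [485.0, 57.0, 104.3]
ee_rot: [0.0, 1.0, 0.0, 0.0]
contact_force: [0.1, 0.3, 0.1]
gripper_width: 0.5
```

Run:
```python
from h import *
st=arm.read_state();print(st['clock'],st['position'],st['contact_force'])
a=arm.get_image('side')[0][150:300,200:400];b=arm.get_image('scene')[0][130:280,250:450]
cv2.imwrite('pics/c4.png',cv2.resize(np.hstack([a,b]),(800,300)))
```

```text
11.625 [484.99061067  57.04546438 104.31447246] [0.08827824 0.29689823 0.13297544]
```

View pics/c4.png

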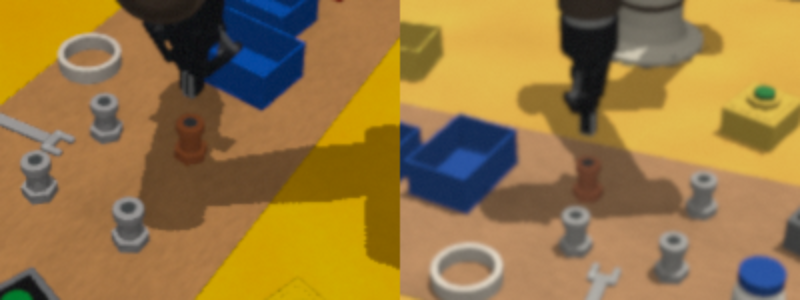

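Both views show the fingertips centred above the copper fitting, and the hold is done. I go up and travel high over to the red bin.

>>> move_arm(targets=[[0, 0, -4, 0, 0, 0, 255], [0, 0, -8, 0, 0, 0, 255], [0, 0, -12, 0, 0, 0, 255], [0, 0, -14, 0, 0, 0, 255], [0, 0, -14, 0, 0, 0, 255], [-0.5, -4, -14, 0, 0, 0, 255], [-1, -8.5, -14, 0, 0, 0, 255], [-1.6, -13, -14, 0, 0, 0, 255], [-2.2, -18, -14, 0, 0, 0, 255], [-2.8, -23, -14, 0, 0, 0, 255], [-3.4, -28, -14, 0, 0, 0, 255], [-4, -33, -14, 0, 0, 0, 255], [-4.6, -38, -14, 0, 0, 0, 255], [-5.1, -43, -14, 0, 0, 0, 255], [-5.6, -47, -14, 0, 0, 0, 255], [-5.6, -49, -14, 0, 0, 0, 255], [-5.6, -49, -14, 0, 0, 0, 255], [-5.6, -49, -14, 0, 0, 0, 255]])

```text
clock: 13.98
position: [540.9, -431.9, 243.8]
ee_rot: [-0.0, 1.0, 0.0, -0.0]
contact_force: [0.9, -0.5, -0.1]
gripper_width: 0.1
```

Run:
```python
from h import *
st=arm.read_state();print(st['clock'],st['position'],st['contact_force'])
i,d=arm.get_image('wrist');cv2.imwrite('pics/w5.png',i)
P=cloud('wrist',d,st);H,S,V=cv2.split(cv2.cvtColor(i,cv2.COLOR_BGR2HSV))
m=((H<6)|(H>174))&(S>150)&(P[...,2]>56)&(P[...,2]<70)
print(cv2.minAreaRect(P[m][:,:2].astype(np.float32)))
for r in arm.tip_of('red_bin','wrist'): print(r,ray('wrist',r['uv'],3,st).round(1))
```

```text
13.975 [ 540.90274969 -431.87321508  243.84977731] [ 0.85355262 -0.52209039 -0.06895203]
((541.739013671875, -416.2136535644531), (100.13534545898438, 140.35604858398438), 85.81546020507812)
{'uv': [327.2, 187.3], 'score': 0.78} [ 535.9 -414.9    3. ]
```

View pics/w5.png

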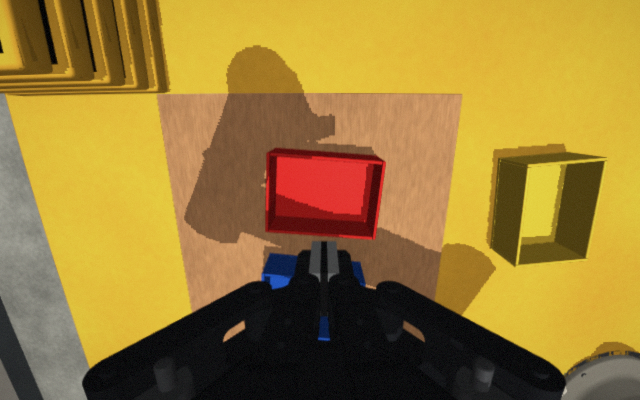

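The red bin fills the wrist view around (325,193), with its middle at about (541,-414). The yellow look-alike is well to the right and a blue bin is behind the gripper. I centre over the red bin and descend to about 30 mm above its rim.

>>> move_arm(targets=[[0, 1.8, 0, 0, 0, 0, 255], [0, 1.8, 0, 0, 0, 0, 255], [0, 1.8, 3, 0, 0, 0, 255], [0, 1.8, 7, 0, 0, 0, 255], [0, 1.8, 11, 0, 0, 0, 255], [0, 1.8, 14, 0, 0, 0, 255], [0, 1.8, 15, 0, 0, 0, 255], [0, 1.8, 15, 0, 0, 0, 255]])

```text
clock: 15.08
position: [541.2, -414.9, 94.5]
ee_rot: [-0.0, 1.0, -0.0, -0.0]
contact_force: [-0.5, 0.9, 0.0]
gripper_width: -0.1
```

>>> move_arm(targets=[[0, 0, 0, 0, 0, 0, 255], [0, 0, 0, 0, 0, 0, 255], [0, 0, 0, 0, 0, 0, 255], [0, 0, 0, 0, 0, 0, 255], [0, 0, 0, 0, 0, 0, 255], [0, 0, 0, 0, 0, 0, 255], [0, 0, 0, 0, 0, 0, 255], [0, 0, 0, 0, 0, 0, 255], [0, 0, 0, 0, 0, 0, 255], [0, 0, 0, 0, 0, 0, 255], [0, 0, 0, 0, 0, 0, 255], [0, 0, 0, 0, 0, 0, 255], [0, 0, 0, 0, 0, 0, 255], [0, 0, 0, 0, 0, 0, 255], [0, 0, 0, 0, 0, 0, 255], [0, 0, 0, 0, 0, 0, 255], [0, 0, 0, 0, 0, 0, 255], [0, 0, 0, 0, 0, 0, 255], [0, 0, 0, 0, 0, 0, 255], [0, 0, 0, 0, 0, 0, 255]])

```text
clock: 17.58
position: [541.0, -414.9, 94.3]
ee_rot: [-0.0, 1.0, 0.0, -0.0]
contact_force: [0.2, 0.8, -0.3]
gripper_width: 0.1
```

Run:
```python
from h import *
st=arm.read_state();print(st['clock'],st['position'],st['contact_force'])
a=arm.get_image('side')[0];b=arm.get_image('scene')[0]
cv2.imwrite('pics/c6.png',cv2.resize(np.hstack([a[50:350,120:440],b[100:400,150:470]]),(800,375)))
```

```text
17.575 [ 540.97912068 -414.94455422   94.30261903] [ 0.19836482  0.7563181  -0.25191665]
```

View pics/c6.png

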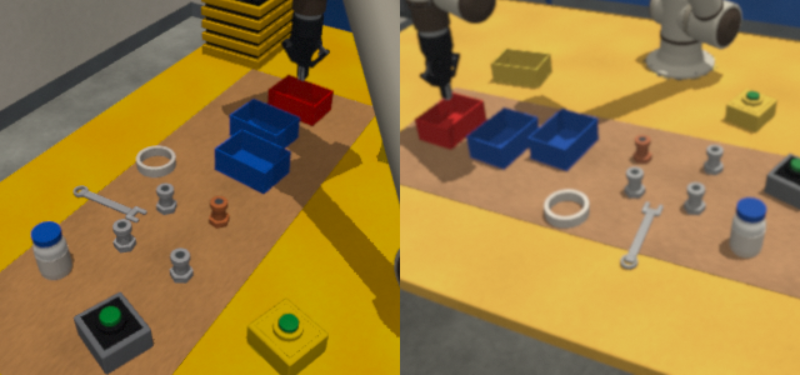

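The fingertips are over the red bin, everything stands as before, and the button is up. I lift clear and hand in.

>>> move_arm(targets=[[0, 0, 0, 0, 0, 0, 255], [0, 0, -4, 0, 0, 0, 255], [0, 0, -8, 0, 0, 0, 255], [0, 0, -12, 0, 0, 0, 255], [0, 0, -14, 0, 0, 0, 255], [0, 0, -14, 0, 0, 0, 255], [0, 0, -14, 0, 0, 0, 255]])

```text
clock: 18.55
position: [540.4, -414.5, 232.8]
ee_rot: [0.0, 1.0, 0.001, -0.001]
contact_force: [-0.2, 0.1, 0.1]
gripper_width: -0.2
```

Run:
```python
from h import *
st=arm.read_state();print(st['clock'],st['position'],st['contact_force'])
i=arm.get_image('side')[0];o=cv2.imread('pics/side0.png')
for n,(l,t,r,b) in dict(btn=(170,275,250,350),fits=(200,190,315,290),tape=(220,160,262,195),jar=(140,220,185,280)).items():
    print(n,np.abs(i[t:b,l:r].astype(int)-o[t:b,l:r]).mean().round(2))
print(arm.job_done())
```

```text
18.55 [ 540.42818268 -414.48562423  232.77127115] [-0.153603    0.08481506  0.05705446]
btn 4.7
fits 10.14
tape 16.6
jar 5.42
the job is handed in; nothing more can be done
None
```

The job is handed in at about 18.6 s of the 69 s allowed, and I saw no sign of failure; the hand-in gave no verdict.

- **Button:** I pressed the green button on the grey call box until it stopped moving, at about 12 N, then let it go. The pictures afterwards show it up again.
- **Copper fitting:** The fingertips held about 45 mm above its top for over 2.5 s, about 1 mm off centre by my measurement.
- **Red bin:** The fingertips held about 30 mm above the rim, near its middle, for over 2.5 s. I then lifted clear.

**Last checks:** The force reading showed only noise (under about 1 N) everywhere except at the button. The side and scene pictures taken over the red bin show the fittings, bins, tape, wrench and jar standing where they were, by eye.

My final comparison with the first side picture was inconclusive. The pixels around the tape and fittings differ (16.6 and 10.1 grey levels on average). I put that down to the arm's moved shadow, but I did not measure the final positions to confirm it. The position estimates from the different cameras agreed to within 4 to 6 mm for the red bin and copper fitting. The scene and side views put the button up to about 16 mm apart, so I settled its position with the wrist camera.

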